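# Index the watch case holder to its next hole

## Robot

A 6-joint arm with a two-finger parallel gripper is mounted at the origin on the work surface. World frame = base frame: x ahead of the robot, y to its left, z up, the work surface at z = 0. Lengths are in m, angles in rad, forces in N, time in s.
With the tool pointing down it reaches from about 0.375 to 0.975 m from the base axis. Payload 3.8 kg.
Tool frame: the origin (TCP) lies at the very end of the fingers, on their centre line; the grasp point (between the pads) lies 19 mm behind it; z points along the fingers, y is the line along which they close (so a half turn about z gives the same grasp; the last joint's range is limited). The gripper opens to 85 mm and grips with 20 to 120 N. Pads are 22 mm wide; open, the fingers measure 114 mm over their backs; the gripper's body (76 mm by 85 mm) begins 54 mm behind the grasp point. The pads swing forward as they close: fully open they stand 13 mm farther back than shut.
Start: joints at [-1.164, 0.264, 1.604, -0, 1.274, -0.037], TCP at [0.29, -0.61, 0.231] pointing down, gripper open.
Joint ranges: [-2.63, 2.63], [-0.94, 2.18], [0.31, 2.57], [-1.31, 4.45], [0, 2.66], [-2.55, 2.55]. Speed limits (rad/s): [2.57, 2.57, 3.14, 3.14, 3.14, 3.14].

## Interface

Orientations are given as a unit quaternion [w, x, y, z].
In Python, from plant import * gives the robot as it stands. The module is installed in compiled form; this text tells all that it offers.
- The arm moves only by the shell command python3 -m creep 'ROWS' [FORCE]. ROWS is JSON, a list of rows, each an object with "translation": the shift along the tool's x, y, z in m, a list of three; "twist": the turn about the tool's z in degrees; "claw": the gripper command: -1 is fully open, 1 is shut, values between are in proportion. In form: [{"translation": [tx, ty, tz], "twist": twist, "claw": claw}, ...]. A call has 1 to 8 rows; each row shifts and turns the commanded pose from where the row before left it, along the tool's axes as they then stand; what a row does not reach is not made up. A row lasts 1/8 s, in which the tool goes at most 62.5 mm and 10.7 degrees, less where a joint would pass 70% of its speed; a pose out of reach is approached as far as the arm can. A call with a gripper value outside its range is refused whole. The fingers move at their own pace and stop on an object; FORCE is the grip in N (left out, the last holds). Time passes only in rows, so rows that do not move let the fingers close. It gives the time, the measured TCP pose, the force, the opening and the grip force at its end, in the units of the state.
- observe(): the state, without advancing time (a new reading comes with each control period).
- capture(name): name is "scene" or "top" or "wrist"; returns the picture (420x560x3 uint8, blue, green, red); there is no depth.
- camera_model(name): a dict with "intrinsics" (3x3 intrinsics, pixels), "R" (3x3) and "t" (3): a world point X has camera coordinates R X + t. Camera axes: x right, y down, z forward; pixel columns grow to the right and rows downward; lengths in m; the calibration is good to about 2 mm. The wrist camera is an equidistant fisheye: a pixel r from the principal point sees the ray r / f radians off the axis. A picture is of the moment at which its call begins: read the wrist's pose just before it. camera_model takes no time and is no camera call; for the wrist camera it gives the pose at the moment of the call.
- hand_in(): hands the job in; it is judged then, once.
Trained networks look in the newest picture that a camera, given by its name, has taken for a name from the list of things; names that differ only in an ending like _2 or _b are one class to them, and where a whole thing is asked for, a point or a joint stands for the part that bears it (a point fixed in the world has none). Each returns a list of dicts, best first, with "score" (0 to 1); they miss things now and then, are a little off and sometimes report something else, mostly with a low value. They report only what shows in the picture. A call takes as long as a camera call. They do not tell look-alikes from the thing itself.
- cut_out(camera, name): "mask" (420x560 bool, what is visible of it).
- spot_point(camera, name): "location" ([x, y, z] in m, in the coordinates of the camera as it stood for that picture, good to about 4 mm: a listed point, or the origin of a listed thing).
The state is a dict: "t": time; "q": joint angles; "joint_velocities": joint speeds; "joint_efforts": joint torques, N m; "eef_pos": TCP position; "orientation": TCP orientation; "wrist_force": force on the tool from outside, world axes, zero at the start; "torque": the same for the moment, N m; "opening": finger opening in m; "finger_force": force on a finger pad.
Only numpy, scipy, OpenCV 4.12 (cv2) and the standard library are available. Lean on these libraries where they do the work, as an engineer would, in place of code of your own. Each camera call takes 0.05 s, during which the arm holds its last target. There are 200 camera calls.

## Task

Turn the watch case holder on by one hole, anticlockwise seen from above: pull up the knob of its index plunger, start the holder turning, and as soon as the pin is clear of the old hole ease it down onto the plate, without letting it snap down and mark the steel. Then keep turning gently with the pin riding on the plate until the spring drops it fully home in the next hole, never forcing the pin, and let go. Leave the things lying around it where they are.

Things in the scene. Friction and masses are not known exactly. Their poses are not given: they have to be found in the camera images.
- plate: The fixed steel index plate of the swivel base: a level disc 172 mm across, top face 30 mm above the counter, on a grey cast base. Round its rim, 70 mm from the axis, runs a ring of even 8.8 mm holes; the next is 30 to 70 degrees on, found by feel. A pin snapping onto it from over 1 mm, or pressing it or a hole's wall with over 20 N, marks it. Origin: on the swivel axis, at its top face; z up.
- knob (a point): Centre of the plunger's black pull knob, an upright round knob 25 mm across, 26 mm tall, that spins freely. Pin home: this point is 41 mm above the plate's top face and the 8 mm flat-ended pin below it reaches 7 mm into its hole; at 48 mm the pin's end rides on the plate; at 52 mm it is fully drawn (stop). Its spring pushes down with 3.6 N when home, 8.6 N when fully drawn.
- tray: White porcelain tray, 105 x 150 x 16 mm, loose on the counter. Bystander. Origin: centre of its underside.
- band: Two-tone steel watch band, a closed oval about 56 x 66 mm and 18 mm tall lying on edge in the tray. Bystander. Origin: centre of its underside.
- opener: Plastic case opener with a rubber grip and a short steel blade, 115 x 24 x 17 mm, loose on the counter. Bystander. Origin: middle of its handle's underside.
- block: Round brass bench block, 62 mm across, 26 mm tall, loose on the counter. Bystander. Origin: centre of its underside.
- turntable: The turning holder: aluminium disc 108 mm across with jaws and a watch head (top 33 mm above the plate). Its ear carries the upright plunger in a boss 26 mm across, 70 mm from the axis; the lock nut below the knob ends 27 mm above the plate. Takes 4 to 9 N at the knob to turn with the pin riding; stays where left. Origin: on the swivel axis at counter level; the ear points to its -x.
There are look-alikes about, which are no part of the job. Several things look just like the part that bears plate: the one meant starts farthest to the robot's right.

How it is judged:
On the way, in this order (a step that is already met when the one before it is completed fails the run):
1. the pin is drawn clear of its first hole: the knob is pulled up by at least 7.5 mm (z of knob in the frame of plate above 0.0485 m), for 0.1 s.
2. the holder is turned anticlockwise off the first hole, with the pin let down to press on the plate within 30 mm of where the knob began (z of knob in the frame of plate between 0.0465 and 0.049 m and contact force between plate and anything else above 2 N and distance of knob from where it was at the start of the episode between 0.009 and 0.03 m and y of knob in the frame of plate below -0.003 m), for 0.1 s.
At the end, for the whole second after the job is handed in: the pin is fully home in the next hole anticlockwise: the knob is no more than 1.5 mm above its home height of 41 mm over the plate, and has come to rest 30 to 90 mm on from where it began, where the only hole is the next one (z of knob in the frame of plate below 0.0425 m and distance of knob from where it was at the start of the episode between 0.03 and 0.09 m and y of knob in the frame of plate below -0.003 m); the robot touches nothing.
It fails at once if the pin (or anything else) strikes or presses the plate with more than 20 N (contact force between plate and anything else above 20 N).
It fails at once if the tray is moved by more than 15 mm (distance of tray from where it was at the start of the episode above 0.015 m).
It fails at once if the watch band is moved by more than 15 mm (distance of band from where it was at the start of the episode above 0.015 m).
It fails at once if the case opener is moved by more than 15 mm (distance of opener from where it was at the start of the episode above 0.015 m).
It fails at once if the bench block is moved by more than 15 mm (distance of block from where it was at the start of the episode above 0.015 m).
It also fails if it takes over 45 s, if anything falls off the work surface, if the arm or the gripper's body presses on something with over 40 N, if the wrist force passes 120 N, or if a joint passes its speed limit or range.

## Working session

There is one attempt and no reset: what is moved stays moved. The work goes in short steps, Python scripts to look and compute and a shell command to move; the robot and the scene stay as the last step left them, time stands still between calls to the robot, and variables do not carry over. Pictures are saved under pics/ and viewed, at most 10 in all, crops included, and the job is handed in when it is done.

```bash
mkdir -p pics; cat > h.py <<'E'
from plant import *
import numpy as np, cv2
def world(cam,p,cm=None):
    c=cm or camera_model(cam); R=np.array(c["R"]);t=np.array(c["t"])
    return R.T@(np.array(p)-t)
def pix(cam,X):
    c=camera_model(cam);K=np.array(c["intrinsics"]);p=np.array(c["R"])@np.array(X)+np.array(c["t"]);u=K@p;return u[:2]/u[2]
E
python3 - <<'E'
from h import *
s=observe();print(s["eef_pos"],s["orientation"],s["opening"],s["wrist_force"])
ims=[]
for cam in ["scene","top"]:
    im=capture(cam);ims.append(im);cv2.imwrite(f"pics/{cam}0.png",im)
    for n in ["plate","knob","turntable","tray","opener","block","band"]:
        for d in spot_point(cam,n):
            w=world(cam,d["location"]);print(cam,n,round(d["score"],2),w.round(3),pix(cam,w).round() )
E
```

```text
[ 0.28951272 -0.60895625  0.22995094] [-1.08959260e-03  9.75480854e-01  2.20081519e-01 -2.02365132e-04] 0.08526521007882952 [-0.32373979  0.55048883  0.45847976]
scene plate 0.68 [0.348 0.124 0.032] [344. 162.]
scene knob 0.56 [0.741 0.086 0.071] [315. 271.]
scene knob 0.5 [0.28  0.108 0.072] [341. 134.]
scene knob 0.39 [ 0.497 -0.038  0.073] [275. 182.]
scene turntable 0.96 [0.349 0.125 0.004] [343. 170.]
scene turntable 0.91 [ 0.563 -0.034  0.007] [272. 220.]
scene turntable 0.87 [0.804 0.082 0.001] [308. 315.]
scene tray 0.73 [ 0.458 -0.355  0.006] [158. 176.]
scene opener 0.85 [0.51  0.343 0.004] [429. 225.]
scene opener 0.23 [ 0.494 -0.04   0.068] [274. 182.]
scene block 0.65 [ 0.672 -0.344  0.004] [132. 239.]
scene band 0.55 [ 0.459 -0.367  0.007] [154. 176.]
top knob 0.64 [ 0.499 -0.034  0.071] [294. 244.]
top knob 0.64 [0.738 0.086 0.069] [247. 145.]
top knob 0.57 [0.283 0.113 0.074] [229. 335.]
top turntable 0.66 [0.347 0.126 0.001] [228. 303.]
top turntable 0.65 [ 0.805  0.083 -0.003] [251. 127.]
top turntable 0.62 [ 0.568 -0.029 -0.003] [291. 217.]
top tray 0.6 [ 0.452 -0.353  0.003] [415. 265.]
top opener 0.93 [ 0.514  0.345 -0.001] [145. 235.]
top block 0.8 [ 0.672 -0.341 -0.004] [409. 181.]
top band 0.57 [ 0.452 -0.366  0.004] [420. 266.]
```

```bash
python3 - <<'E'
import cv2,numpy as np
a=cv2.imread("pics/scene0.png");b=cv2.imread("pics/top0.png")
c=cv2.resize(b[180:285,230:370],(560,420),interpolation=3)
d=np.hstack([cv2.resize(a,(400,300)),cv2.resize(b,(400,300))])
e=np.hstack([cv2.resize(a[140:245,205:345],(400,300),interpolation=3),cv2.resize(c,(400,300))])
cv2.imwrite("pics/m0.png",np.vstack([d,e]))
E
```

```text
(no output)
```

View pics/m0.png

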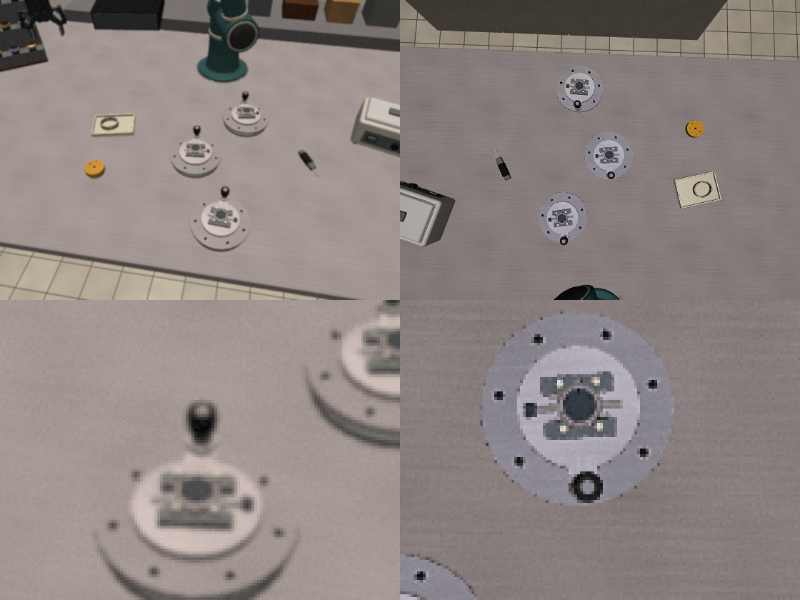

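Candidates for the holder, by scene-picture knob pixel: (275,182), (315,271) and (341,134). The crop shows the first one, at y≈-0.034, which is farthest to the robot's right, with 7 holes. So that is the one, and the next hole is about 51° on. Moving above it now.

```bash
python3 -m creep '[{"translation":[0.02,-0.02,0],"twist":0,"claw":-1},{"translation":[0.04,-0.04,0],"twist":0,"claw":-1},{"translation":[0.04,-0.04,0],"twist":0,"claw":-1},{"translation":[0.04,-0.04,0],"twist":0,"claw":-1},{"translation":[0.04,-0.04,0],"twist":0,"claw":-1},{"translation":[0.04,-0.04,0],"twist":0,"claw":-1},{"translation":[0.04,-0.04,0],"twist":0,"claw":-1},{"translation":[0.04,-0.04,0],"twist":0,"claw":-1}]'
python3 -m creep '[{"translation":[0.04,-0.04,0],"twist":0,"claw":-1},{"translation":[0.04,-0.04,0],"twist":0,"claw":-1},{"translation":[0.03,-0.03,0],"twist":0,"claw":-1},{"translation":[0,0,0],"twist":10,"claw":-1},{"translation":[0,0,0],"twist":10,"claw":-1},{"translation":[0,0,0],"twist":2,"claw":-1},{"translation":[0,0,0],"twist":0,"claw":-1},{"translation":[0,0,0],"twist":0,"claw":-1}]'
cat > look.py <<'E'
import sys
from h import *
s=observe();print(s["t"],np.round(s["eef_pos"],4),np.round(s["orientation"],4),np.round(s["wrist_force"],2))
for cam in ["wrist","scene","top"]:
    cm=camera_model(cam);im=capture(cam);cv2.imwrite(f"pics/{cam}{sys.argv[1]}.png",im)
    for n in ["knob","turntable","plate"]:
        for d in spot_point(cam,n): print(cam,n,round(d["score"],2),world(cam,d["location"],cm).round(4))
E
python3 look.py 1
```

```text
t: 1.8
eef_pos: [0.4324, -0.2082, 0.2317]
orientation: [0.0, 0.976, 0.22, 0.0]
wrist_force: [0.9, -0.1, 0.6]
opening: 0.0854
finger_force: 0.0
t: 2.8
eef_pos: [0.484, -0.0635, 0.2314]
orientation: [0.0, 1.0, 0.031, 0.0]
wrist_force: [-0.2, 0.6, -0.8]
opening: 0.0854
finger_force: 0.0
2.8 [ 0.484  -0.0635  0.2314] [0.000e+00 9.995e-01 3.050e-02 1.000e-04] [-0.18  0.64 -0.78]
wrist knob 0.98 [ 0.4997 -0.0348  0.0692]
wrist turntable 0.87 [ 5.697e-01 -2.670e-02 -1.000e-04]
wrist plate 0.55 [ 0.6749 -0.3387 -0.0036]
scene knob 0.69 [0.7398 0.0826 0.0696]
scene knob 0.48 [0.2766 0.1099 0.0764]
scene knob 0.42 [ 0.4945 -0.0374  0.0697]
scene turntable 0.78 [ 0.563  -0.0298  0.0038]
scene turntable 0.67 [0.3537 0.1231 0.0014]
scene turntable 0.65 [8.017e-01 8.080e-02 8.000e-04]
scene plate 0.93 [0.3473 0.1253 0.0365]
scene plate 0.51 [ 0.5635 -0.0322  0.005 ]
scene plate 0.27 [ 0.4604 -0.3686  0.0038]
top knob 0.47 [0.2802 0.1107 0.072 ]
top knob 0.46 [0.7365 0.0848 0.0675]
top turntable 0.9 [0.3459 0.1262 0.0006]
top turntable 0.78 [ 0.804   0.0821 -0.0031]
```

```bash
python3 -m creep '[{"translation":[0.016,-0.0275,0.03],"twist":0,"claw":-1},{"translation":[0,0,0.04],"twist":0,"claw":-1},{"translation":[0,0,0.03],"twist":0,"claw":-1},{"translation":[0,0,0],"twist":0,"claw":-1},{"translation":[0,0,0],"twist":0,"claw":-1}]'
cat > look2.py <<'E'
import sys
from h import *
s=observe();print(s["t"],np.round(s["eef_pos"],4),np.round(s["orientation"],4))
for i in range(3):
    cm=camera_model("wrist");im=capture("wrist")
    for n in ["knob","turntable"]:
        for d in spot_point("wrist",n)[:1]: print(n,round(d["score"],2),world("wrist",d["location"],cm).round(4))
    K=np.array(cm["intrinsics"]);ms=cut_out("wrist","knob")
    if ms:
        m=ms[0]["mask"];c=np.argwhere(m).mean(0)[::-1]
        v=(c-K[:2,2])/K[0,0];r=np.hypot(*v);ray=np.append(v/r*np.sin(r),np.cos(r))
        R=np.array(cm["R"]);o=-R.T@cm["t"];w=R.T@ray;
        print("mask",c.round(1),m.sum(),(o+w*(0.077-o[2])/w[2]).round(4))
cv2.imwrite(f"pics/w{sys.argv[1]}.png",im)
E
python3 look2.py 2
```

```text
t: 4.03
eef_pos: [0.4992, -0.035, 0.1324]
orientation: [0.0, 1.0, 0.03, 0.001]
wrist_force: [0.3, -0.2, 0.7]
opening: 0.0854
finger_force: 0.0
4.025 [ 0.4992 -0.035   0.1324] [1.000e-04 9.996e-01 2.990e-02 7.000e-04]
knob 0.75 [0.2805 0.1157 0.0647]
turntable 0.67 [ 0.569  -0.0245 -0.0022]
mask [278.8 236.4] 1391 [ 0.4991 -0.0352  0.077 ]
knob 0.88 [ 0.4984 -0.0351  0.0682]
turntable 0.96 [ 0.3499  0.1243 -0.0026]
mask [126.9 410.6] 399 [0.2933 0.1089 0.077 ]
knob 0.78 [0.2813 0.1141 0.0671]
turntable 0.84 [ 0.5699 -0.0268 -0.0015]
mask [278.9 236.3] 1354 [ 0.4988 -0.0352  0.077 ]
```

View pics/w2.png

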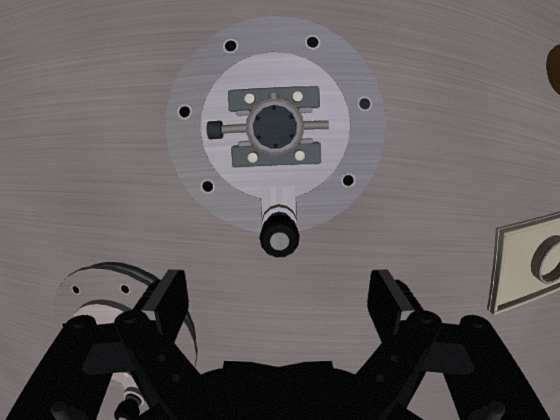

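The chosen knob is centred between the fingers at (279,236). The next hole anticlockwise is at (348,181). I'll fit the hole ring now.

```bash
cat > fit.py <<'E'
from h import *
from scipy.optimize import least_squares
cm=camera_model("wrist");K=np.array(cm["intrinsics"]);R=np.array(cm["R"]);o=-R.T@cm["t"]
g=cv2.imread("pics/w2.png",0);P=[]
for c in [(230,46),(313,42),(365,104),(348,181),(208,187),(184,112)]:
    w=g[c[1]-7:c[1]+8,c[0]-7:c[0]+8].astype(float);wt=np.clip(70-w,0,None);yy,xx=np.mgrid[-7:8,-7:8]
    c=np.array(c)+[(wt*xx).sum()/wt.sum(),(wt*yy).sum()/wt.sum()]
    v=(c-K[:2,2])/K[0,0];r=np.hypot(*v);ray=R.T@np.append(v/r*np.sin(r),np.cos(r));P.append((o+ray*(.03-o[2])/ray[2])[:2])
P=np.array(P)
f=least_squares(lambda p:np.hypot(*(P-p[:2]).T)-p[2],[.566,-.03,.07]).x
print(P.round(4),f.round(4))
a=np.degrees(np.arctan2(*(P-f[:2]).T[::-1]))%360;print(a.round(1))
print("knob ang",np.degrees(np.arctan2(-.0352-f[1],.499-f[0]))%360)
E
python3 fit.py
```

```text
[[ 0.6267  0.0086]
 [ 0.633  -0.0515]
 [ 0.5899 -0.094 ]
 [ 0.5299 -0.0866]
 [ 0.5185  0.0215]
 [ 0.5758  0.0411]] [ 0.5675 -0.028   0.0696]
[ 31.8 340.3 288.8 237.3 134.7  83.2]
knob ang 185.97503389401513
```

```bash
python3 -m creep '[{"translation":[-0.001,0,0.03],"twist":-2.5,"claw":-1},{"translation":[0,0,0.03],"twist":0,"claw":-1},{"translation":[0,0,0.0125],"twist":0,"claw":-1},{"translation":[0,0,0],"twist":0,"claw":-1},{"translation":[0,0,0],"twist":0,"claw":0},{"translation":[0,0,0],"twist":0,"claw":0.2},{"translation":[0,0,0],"twist":0,"claw":0.3}]' 20
python3 -m creep '[{"translation":[0,0,0],"twist":0,"claw":1},{"translation":[0,0,0],"twist":0,"claw":1},{"translation":[0,0,0],"twist":0,"claw":1},{"translation":[0,0,0],"twist":0,"claw":1}]' 30
python3 look2.py 3
```

```text
t: 5.5
eef_pos: [0.4981, -0.035, 0.0597]
orientation: [0.0, 0.999, 0.052, 0.001]
wrist_force: [0.6, -0.1, -0.4]
opening: 0.0325
finger_force: 0.0
t: 6.0
eef_pos: [0.498, -0.0353, 0.0597]
orientation: [0.0, 0.999, 0.052, 0.001]
wrist_force: [-0.4, -1.3, 5.4]
opening: 0.024
finger_force: 30.0
6.0 [ 0.498  -0.0353  0.0597] [3.000e-04 9.987e-01 5.180e-02 6.000e-04]
knob 0.74 [ 0.5014 -0.033   0.0685]
turntable 0.92 [ 0.3479  0.1231 -0.0018]
mask [277.6 290.9] 2965 [ 0.4999 -0.0344  0.077 ]
knob 0.93 [ 0.4978 -0.0365  0.0697]
turntable 0.97 [ 0.35    0.1238 -0.0024]
mask [277.7 290.9] 2951 [ 0.4999 -0.0344  0.077 ]
knob 0.76 [ 0.5007 -0.0344  0.0728]
turntable 0.91 [0.3497 0.1245 0.0009]
mask [277.6 290.7] 2923 [ 0.5    -0.0344  0.077 ]
```

View pics/w3.png

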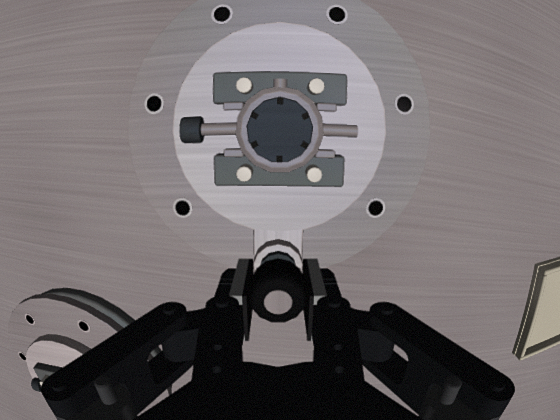

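The knob is held at (278,298), opening 24 mm. Next I'll pull it up 9 mm; the stop is at 11 mm.

```bash
python3 -m creep '[{"translation":[0,0,0],"twist":0,"claw":1},{"translation":[0,0,-0.003],"twist":0,"claw":1},{"translation":[0,0,-0.003],"twist":0,"claw":1},{"translation":[0,0,-0.003],"twist":0,"claw":1},{"translation":[0,0,0],"twist":0,"claw":1},{"translation":[0,0,0],"twist":0,"claw":1}]' 50
python3 -c "
from h import *
for i in range(4):
    s=observe();print(s['t'],np.round(s['eef_pos'],4),np.round(s['wrist_force'],2));capture('wrist')
    for d in spot_point('wrist','knob')[:2]:print(world('wrist',d['location']).round(4))
"
```

```text
t: 7.35
eef_pos: [0.4979, -0.0349, 0.0672]
orientation: [-0.0, 0.999, 0.052, 0.001]
wrist_force: [4.3, -2.5, -7.5]
opening: 0.0234
finger_force: 49.3
7.35 [ 0.4979 -0.0349  0.0672] [ 4.3  -2.5  -7.51]
[ 0.4979 -0.0381  0.0816]
7.45 [ 0.4978 -0.0349  0.0672] [ 4.74 -1.39 -8.2 ]
[ 0.4975 -0.0353  0.075 ]
7.55 [ 0.4979 -0.0349  0.0672] [ 5.25 -1.97 -7.71]
[ 0.4972 -0.0322  0.0777]
7.65 [ 0.4979 -0.0349  0.0672] [ 4.63 -1.27 -7.68]
[ 0.4989 -0.036   0.0789]
```

```bash
python3 -m creep '[{"translation":[0,0,-0.0015],"twist":0,"claw":1},{"translation":[0,0,0],"twist":0,"claw":1},{"translation":[0,0,0],"twist":0,"claw":1}]'
python3 -c "
from h import *
W=[]
for i in range(4):
    s=observe();W.append(s['wrist_force']);capture('scene')
    for d in spot_point('scene','knob')[:3]:print(world('scene',d['location']).round(4))
print(np.mean(W,0),s['eef_pos'])
"
```

```text
t: 8.12
eef_pos: [0.4979, -0.0349, 0.0686]
orientation: [-0.0, 0.999, 0.052, 0.001]
wrist_force: [5.4, -1.6, -7.5]
opening: 0.0233
finger_force: 49.3
[0.7371 0.0835 0.0737]
[0.2785 0.1074 0.0736]
[ 0.4961 -0.0366  0.0812]
[0.7398 0.0801 0.075 ]
[ 0.494  -0.0395  0.0819]
[0.2775 0.1107 0.0733]
[0.7369 0.0829 0.0716]
[ 0.4964 -0.039   0.0764]
[0.2757 0.1125 0.0754]
[0.7383 0.0852 0.0742]
[0.2779 0.1083 0.0733]
[ 0.4971 -0.0361  0.0791]
[ 5.35692762 -1.693636   -7.64403162] [ 0.49788722 -0.03489855  0.06861078]
```

```bash
python3 -m creep '[{"translation":[0.0008,0.0018,0],"twist":-1.5,"claw":1},{"translation":[0,0.0018,0],"twist":-1.5,"claw":1},{"translation":[0,0.0018,0],"twist":-1.5,"claw":1},{"translation":[0,0.0018,0],"twist":-1.5,"claw":1},{"translation":[0,0,0],"twist":0,"claw":1}]'
python3 -c "
from h import *
s=observe();print(s['eef_pos'],s['wrist_force'],s['torque'])"
```

```text
t: 9.15
eef_pos: [0.4989, -0.042, 0.0691]
orientation: [-0.0, 0.995, 0.104, -0.0]
wrist_force: [3.5, 2.1, -8.1]
opening: 0.0234
finger_force: 49.4
[ 0.49889816 -0.04202723  0.06910214] [ 3.52410124  2.0665811  -8.12986322] [ 0.40523411 -0.53999235 -0.05358401]
```

```bash
python3 -m creep '[{"translation":[0.0005,0.0018,0],"twist":-1.5,"claw":1},{"translation":[0,0.0018,0],"twist":-1.5,"claw":1},{"translation":[0,0.0018,0],"twist":-1.5,"claw":1},{"translation":[0,0,0],"twist":0,"claw":1},{"translation":[0,0,0],"twist":0,"claw":1}]'
python3 -c "
from h import *
W=[]
for i in range(4):
    s=observe();W.append(s['wrist_force']);capture('scene')
print(s['eef_pos'],np.mean(W,0))"
```

```text
t: 9.78
eef_pos: [0.5002, -0.0474, 0.0689]
orientation: [0.0, 0.99, 0.143, -0.001]
wrist_force: [-0.5, 0.5, -8.8]
opening: 0.0229
finger_force: 49.4
[ 0.50021039 -0.0473583   0.06895258] [-1.44874461  0.12145241 -8.33722862]
```

```bash
for i in 1 2; do python3 -m creep '[{"translation":[0,0,0.0004],"twist":0,"claw":1},{"translation":[0,0,0.0004],"twist":0,"claw":1},{"translation":[0,0,0],"twist":0,"claw":1}]' | egrep 'eef|wrist'; done
python3 -c "
from h import *
W=[]
for i in range(4):
    s=observe();W.append(s['wrist_force']);capture('scene')
print(s['eef_pos'],np.mean(W,0))"
```

```text
eef_pos: [0.5002, -0.0473, 0.0682]
wrist_force: [-3.3, -1.0, -7.8]
eef_pos: [0.5003, -0.0473, 0.0674]
wrist_force: [-4.8, -1.6, -8.7]
[ 0.50025664 -0.04728726  0.06741224] [-5.04654979 -1.93551097 -8.02507912]
```

```bash
for i in 1 2 3; do python3 -m creep '[{"translation":[-0.0002,0,0.0003],"twist":0,"claw":1},{"translation":[0,0,0],"twist":0,"claw":1}]' | egrep 'eef|wrist'; done
python3 -c "
from h import *
W=[]
for i in range(4):
    s=observe();W.append(s['wrist_force']);capture('scene')
print(s['eef_pos'],np.mean(W,0))"
```

```text
eef_pos: [0.5002, -0.0473, 0.0672]
wrist_force: [-4.0, -1.9, -7.5]
eef_pos: [0.5002, -0.0473, 0.067]
wrist_force: [-5.2, -2.4, -7.1]
eef_pos: [0.5003, -0.0473, 0.0669]
wrist_force: [-4.3, -2.2, -6.8]
[ 0.50025316 -0.04731373  0.06687642] [-4.13387244 -1.93508563 -6.40089926]
```

Contact felt at TCP z≈0.067. I'll let the pin take the load.

```bash
for i in 1 2; do python3 -m creep '[{"translation":[-0.0002,0,0.0004],"twist":0,"claw":1},{"translation":[0,0,0.0004],"twist":0,"claw":1},{"translation":[0,0,0],"twist":0,"claw":1}]' | egrep 'eef|wrist'; done
python3 -c "
from h import *
W=[]
for i in range(4):
    s=observe();W.append(s['wrist_force']);capture('scene')
print(s['eef_pos'],np.mean(W,0))"
```

```text
eef_pos: [0.5003, -0.0473, 0.0668]
wrist_force: [-5.8, -1.1, -1.8]
eef_pos: [0.5003, -0.0473, 0.0667]
wrist_force: [-8.1, -0.7, 2.1]
[ 0.50032403 -0.04730237  0.06671512] [-8.01908836 -0.82931461  2.27252176]
```

Pin pressing on the plate, about 12.5 mm from the start. I'll loosen the fingers to a cage so the spring can act, then push with one finger.

```bash
python3 -m creep '[{"translation":[-0.001,0,0],"twist":0,"claw":1},{"translation":[0,0,0],"twist":0,"claw":0.3},{"translation":[0,0,0],"twist":0,"claw":0.3},{"translation":[0,0,0],"twist":0,"claw":0.3}]' 20
python3 look2.py 4
```

```text
t: 13.32
eef_pos: [0.5007, -0.0478, 0.0663]
orientation: [0.0, 0.99, 0.143, 0.002]
wrist_force: [0.1, 0.7, 0.6]
opening: 0.0299
finger_force: 0.0
13.325 [ 0.5007 -0.0478  0.0663] [4.000e-04 9.897e-01 1.429e-01 1.600e-03]
knob 0.84 [ 0.5011 -0.0456  0.0765]
turntable 0.71 [ 0.567  -0.0256 -0.0025]
mask [276.3 291.7] 2969 [ 0.4981 -0.0472  0.077 ]
knob 0.68 [ 0.5014 -0.0453  0.0775]
turntable 0.94 [ 0.5675 -0.0275 -0.0008]
mask [ 38.4 413.6] 227 [0.3029 0.1095 0.077 ]
knob 0.63 [ 0.5009 -0.0476  0.0801]
turntable 0.95 [ 0.5688 -0.0253 -0.0019]
mask [277.5 289.8] 3033 [ 0.4982 -0.0472  0.077 ]
```

View pics/w4.png

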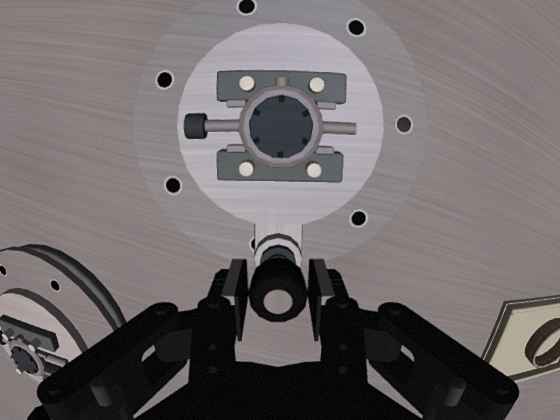

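```bash
python3 -m creep '[{"translation":[0,0.0025,0],"twist":0,"claw":0.3},{"translation":[0.0001,0.0037,0],"twist":-3,"claw":0.3},{"translation":[0.0001,0.0037,0],"twist":-3,"claw":0.3},{"translation":[0.0001,0.0037,0],"twist":-3,"claw":0.3},{"translation":[0.0001,0.0037,0],"twist":-3,"claw":0.3},{"translation":[0.0001,0.0037,0],"twist":-3,"claw":0.3},{"translation":[0.0001,0.0037,0],"twist":-3,"claw":0.3},{"translation":[0,0,0],"twist":0,"claw":0.3}]'
python3 -c "
from h import *
s=observe();p=s['eef_pos'];o=s['orientation'];d=np.array(p[:2])-[.5675,-.028]
print(np.hypot(*d),np.degrees(np.arctan2(d[1],d[0]))%360, 2*np.degrees(np.arctan2(o[2],o[1])))
capture('wrist')
print([world('wrist',d['location']).round(4) for d in spot_point('wrist','knob')])"
```

```text
t: 14.92
eef_pos: [0.5083, -0.0687, 0.0651]
orientation: [-0.002, 0.955, 0.296, -0.001]
wrist_force: [-3.4, 4.9, 3.2]
opening: 0.03
finger_force: 2.9
0.07189396668462995 214.50626655397718 34.40500938967576
[array([ 0.5089, -0.0659,  0.0745])]
```

```bash
python3 -m creep '[{"translation":[0.0006,0.0037,-0.0003],"twist":-3,"claw":0.3},{"translation":[0.0006,0.0037,-0.0003],"twist":-3,"claw":0.3},{"translation":[0.0004,0.0037,-0.0003],"twist":-3,"claw":0.3},{"translation":[0.0001,0.0037,0],"twist":-3,"claw":0.3},{"translation":[0.0001,0.0037,0],"twist":-3,"claw":0.3},{"translation":[0,0,0],"twist":0,"claw":0.3}]'
cat > st.py <<'E'
from h import *
s=observe();p=s['eef_pos'];o=s['orientation'];d=np.array(p[:2])-[.5675,-.028]
print(np.hypot(*d).round(4),np.degrees(np.arctan2(d[1],d[0]))%360, 2*np.degrees(np.arctan2(o[2],o[1])))
capture('wrist')
for d in spot_point('wrist','knob')[:2]:
    k=world('wrist',d['location']);v=k[:2]-[.5675,-.028];print(k.round(4),np.hypot(*v).round(4),np.degrees(np.arctan2(v[1],v[0]))%360)
E
python3 st.py
```

```text
t: 15.78
eef_pos: [0.5202, -0.0818, 0.0651]
orientation: [-0.002, 0.908, 0.418, -0.002]
wrist_force: [-5.1, 3.4, 2.6]
opening: 0.0295
finger_force: 3.0
0.0717 228.66659249403403 49.427506422590945
[ 0.5198 -0.0772  0.0766] 0.0686 225.91917404193876
```

```bash
python3 -m creep '[{"translation":[0.0003,0.0015,-0.0003],"twist":-1.2,"claw":0.3},{"translation":[0.0003,0.0015,-0.0003],"twist":-1.2,"claw":0.3},{"translation":[0.0003,0.0015,0],"twist":-1.2,"claw":0.3},{"translation":[0.0003,0.0015,0],"twist":-1.2,"claw":0.3},{"translation":[0,0.0012,0],"twist":-1,"claw":0.3},{"translation":[0,0.0012,0],"twist":-1,"claw":0.3},{"translation":[0,0,0],"twist":0,"claw":0.3}]'
python3 st.py
```

```text
t: 16.75
eef_pos: [0.5264, -0.0858, 0.0651]
orientation: [-0.003, 0.882, 0.471, -0.003]
wrist_force: [-6.9, 4.2, 1.3]
opening: 0.0302
finger_force: 3.6
0.0709 234.5738646086011 56.21952571691571
[ 0.5258 -0.0834  0.0767] 0.0693 233.0039230678167
```

```bash
for i in 1 2 3; do python3 -m creep '[{"translation":[0.0001,0.0007,0],"twist":-0.6,"claw":0.3},{"translation":[0,0.0007,0],"twist":-0.6,"claw":0.3}]' | egrep 'eef|wrist'; done; python3 st.py
```

```text
eef_pos: [0.5274, -0.0864, 0.065]
wrist_force: [-6.2, 4.8, 1.5]
eef_pos: [0.5286, -0.0872, 0.065]
wrist_force: [-5.9, 4.0, 0.7]
eef_pos: [0.53, -0.088, 0.0648]
wrist_force: [-5.8, 2.9, -1.7]
0.0707 237.95964839271693 59.83807366880805
[ 0.5284 -0.084   0.0768] 0.0683 235.11428713357807
[ 0.5691 -0.0258 -0.0012] 0.0027 53.806987833020166
```

```bash
for i in 1 2 3; do python3 -m creep '[{"translation":[0,0.0005,0],"twist":-0.4,"claw":0.3},{"translation":[0,0,0],"twist":0,"claw":0.3}]' | egrep 'eef|wrist'; done; python3 st.py
```

```text
eef_pos: [0.5309, -0.0885, 0.0648]
wrist_force: [-3.1, 1.3, -3.5]
eef_pos: [0.5331, -0.0893, 0.0657]
wrist_force: [-4.9, 2.0, -4.7]
eef_pos: [0.5331, -0.0893, 0.0656]
wrist_force: [-5.1, 3.0, -4.4]
0.0703 240.72318483527602 61.01931563687461
[ 0.5331 -0.0881  0.0723] 0.0693 240.21276852438518
```

The downward pull and the stop suggest the pin is entering the hole. I'll back the finger off.

```bash
for i in 1 2 3; do python3 -m creep '[{"translation":[0,-0.001,0],"twist":0,"claw":0.3},{"translation":[0,0,0],"twist":0,"claw":0.3}]' | egrep 'eef|wrist|finger'; done; python3 st.py; python3 st.py
```

```text
eef_pos: [0.5332, -0.0892, 0.0661]
wrist_force: [-4.3, 1.5, -4.7]
finger_force: 2.6
eef_pos: [0.5333, -0.089, 0.0667]
wrist_force: [-4.3, 2.6, -3.5]
finger_force: 2.1
eef_pos: [0.5333, -0.0888, 0.0673]
wrist_force: [-2.3, 1.1, -1.5]
finger_force: 1.3
0.0697 240.6196774593683 61.02657240124102
[ 0.5294 -0.0873  0.0686] 0.0704 237.27865620035124
0.0697 240.57750026757867 61.02709571234501
[ 0.5329 -0.0861  0.07  ] 0.0677 239.20993670714677
```

```bash
python3 -m creep '[{"translation":[0,-0.001,0],"twist":0,"claw":0.3},{"translation":[0,-0.0005,0],"twist":0,"claw":0},{"translation":[0,0,0],"twist":0,"claw":0},{"translation":[0,0,-0.01],"twist":0,"claw":0},{"translation":[0,0,-0.03],"twist":0,"claw":0},{"translation":[0,0,-0.05],"twist":0,"claw":0},{"translation":[0,0,-0.05],"twist":0,"claw":0},{"translation":[0,0,0],"twist":0,"claw":0}]'
python3 look.py 5; python3 -c "
import cv2,numpy as np
a=cv2.imread('pics/wrist5.png');b=cv2.imread('pics/scene5.png')[140:245,205:345]
cv2.imwrite('pics/m5.png',np.hstack([cv2.resize(a,(400,300)),cv2.resize(b,(400,300),interpolation=3)]))"
```

```text
t: 20.5
eef_pos: [0.5351, -0.0886, 0.2134]
orientation: [0.004, 0.861, 0.508, 0.004]
wrist_force: [-0.8, -0.0, 0.8]
opening: 0.043
finger_force: 0.0
20.5 [ 0.5351 -0.0886  0.2134] [0.004  0.8615 0.5077 0.0044] [-0.81 -0.01  0.75]
wrist knob 0.87 [ 0.5339 -0.0875  0.073 ]
wrist turntable 0.78 [ 0.3523  0.1257 -0.0027]
wrist turntable 0.62 [ 0.5702 -0.0259 -0.0046]
scene knob 0.53 [0.2771 0.1107 0.0724]
scene knob 0.48 [ 0.5284 -0.0898  0.0726]
scene knob 0.43 [0.7366 0.083  0.0738]
scene turntable 0.65 [0.8037 0.082  0.0009]
scene turntable 0.59 [ 0.5656 -0.0308  0.0061]
scene turntable 0.56 [0.3514 0.126  0.0042]
scene plate 0.7 [0.3485 0.1228 0.0332]
top knob 0.63 [0.2804 0.1153 0.0741]
top knob 0.41 [0.7372 0.0851 0.0722]
top turntable 0.87 [ 0.8064  0.0809 -0.0015]
top turntable 0.82 [ 0.5655 -0.0272  0.0011]
top turntable 0.66 [3.478e-01 1.247e-01 2.000e-04]
top plate 0.62 [ 0.5139  0.3448 -0.0022]
```

View pics/m5.png

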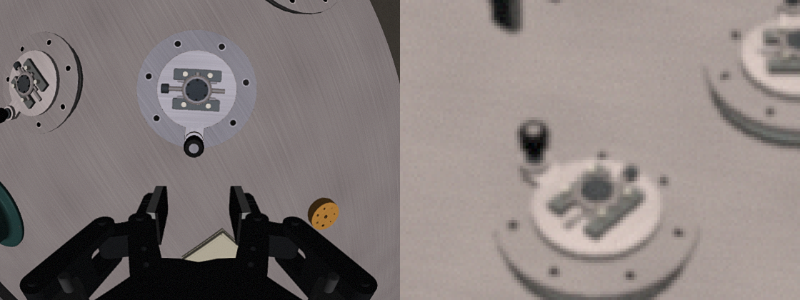

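```bash
python3 - <<'E'
from h import *
for cam in ["scene","wrist"]:
    A=[];B=[]
    for i in range(8):
        cm=camera_model(cam);capture(cam)
        for d in spot_point(cam,"knob"):
            w=world(cam,d["location"],cm)
            (A if np.hypot(*(w[:2]-[.53,-.087]))<.03 else B).append(w)
    A=np.array(A);m=A.mean(0);v=m[:2]-[.5675,-.028]
    print(cam,len(A),m.round(4),A[:,2].std().round(4),np.degrees(np.arctan2(v[1],v[0]))%360,np.mean([b[2] for b in B]) if B else 0)
print(pix("scene",[.5297,-.0866,.071]))
E
```

```text
scene 7 [ 0.5294 -0.0903  0.0716] 0.0012 238.55719838163296 0.05739050034916668
wrist 8 [ 0.5317 -0.0878  0.0704] 0.0011 239.0647162063231 0
[252.32167994 189.43429515]
```

```bash
python3 -c "
from plant import *
print(hand_in())"
```

```text
the job is handed in; nothing more can be done
None
```

The holder is turned one hole anticlockwise (about 51°) and the job is handed in, but no verdict came back; the cameras put the knob at its home height (about 71 mm above the counter) at the next hole, with the gripper clear, and I did not re-measure the tray, band, opener and block at the end.

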